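# Hang a bearing housing clear of the block for driving its bearing out

### The job

The bearing in the aluminium housing on the plywood fixture board is about to be knocked out downwards: lift the loose round dust cover off the top of the housing and lay it flat in the large compartment of the steel parts tray. Then take the board by its wooden grip and slide it, flat on the timber block and without lifting it, out over the edge above the catch tin until the dark line drawn across the board lies along that edge of the block. The housing's weight would then tip the board off, so finish while still holding it by the grip, flat on the block and steady at the line; leave the catch tin, hammer, brass drift and spray can where they are.

Things in the scene. Friction and masses are not known exactly. Their poses are not given: they have to be found in the camera images.
- board: Plywood fixture board, 130 (x) x 380 (y) x 9 mm thick, lying on the timber block; origin at the centre of its underside, z up. Its -y is the outward way it is to slide (roughly to the robot's right). It carries the housing at y = -105 mm and the grip at y = +130 mm. In all 0.7 to 0.95 kg, balancing at y = -50 mm: 40 mm outward of the drawn line, so at the line it tips unless held
- housing_top (a point): centre of the top of the housing's neck: board frame (0, -105, 94) mm. The aluminium bearing housing is bolted to the board: square flange 100 x 100 x 9 mm, round body 80 mm across up to 53 mm above the board's underside, narrowing to the neck, 43 mm across, from 60 to 94 mm above it; the ball bearing sits inside the neck
- line_near (a point): end of the dark drawn line (3 mm wide, across the board's top and down its sides) on the board's -x side: board frame (-65, -10, 9) mm
- line_far (a point): the line's other end, on the board's +x side: board frame (65, -10, 9) mm
- grip (a point): centre of the top of the wooden grip, a rounded timber bar screwed on the board's tail: 26 mm thick (along the board's x), 100 mm long (along the board's y), 42 mm high, top 51 mm above the board's underside
- cover: loose steel dust cover, a plain round cap 52 mm across and 28 mm high, weighing about 70 g; origin at the centre of its underside (open end), z up through its closed top. Its skirt sits 23 mm deep with 2 mm play over the housing's neck; 12 mm of neck show below it. It only rests there, nothing holds it
- cover_top (a point): centre of the cover's closed top, 28 mm above its origin
- tray: loose steel parts tray, 200 (x) x 140 (y) x 20 mm high, walls and floor 3 mm thick; origin at the centre of its underside, z up. A low divider at its x = -40 mm parts off a small compartment (towards -x) holding four bolts
- tray_place (a point): centre of the inner floor of the tray's large, empty compartment (137 x 134 mm inside), tray frame (30, 0, 3) mm
- block_edge (a point): middle of the block's outer top edge, over which the board slides. The block is a fixed timber crib block, 200 wide (x) x 300 long (y) x 80 mm high, its top 80 mm above the bench; this point's frame has the block's axes: x along the edge, -y straight outward, z up
- catch_tin: round open steel catch tin, 120 mm across and 40 mm high, standing on the bench beyond the block's outer edge; origin at the centre of its underside. Leave alone
- hammer: hammer with wooden handle, 280 mm long, lying on the bench; leave alone
- drift: square brass drift, 14 mm thick and 155 mm long, lying on the bench; leave alone
- spray_can: grey spray can, 62 mm across and about 150 mm high, standing on the bench; leave alone
There are look-alikes about, which are no part of the job. Of the things that look like the cover, the smallest one is meant.

How it is judged:
On the way, in this order (a step that is already met when the one before it is completed fails the run):
1. the cover lies in the tray's large compartment, released (x of cover in the frame of tray_place between -0.05 and 0.05 m and y of cover in the frame of tray_place between -0.05 and 0.05 m and height (world z) of cover below 0.04 m and contact force between the fingers and cover below 0.1 N), for 0.2 s.
2. the drawn line has come to the block's edge (y of line_near in the frame of block_edge between -0.008 and 0.008 m and y of line_far in the frame of block_edge between -0.008 and 0.008 m), for 0.2 s.
At the end, for the whole second after the job is handed in: Both ends of the drawn line within 8 mm of the block's outer edge; board resting on the block, within 60 mm of its middle, level within 0.025 rad, still, held by the fingers with 3 N or more, clear of the tin; cover flat, still and released in the tray's large compartment (all of step 2 and x of board in the frame of block_edge between -0.06 and 0.06 m and z of each of line_near, line_far in the frame of block_edge below 0.015 m and angle between board's own z axis and vertical below 0.025 rad and linear speed of each of board, cover below 0.01 m/s and angular speed of board below 0.05 rad/s and contact force between the fingers and board above 3 N and contact force between board and catch_tin below 0.1 N and x of cover in the frame of tray_place between -0.05 and 0.05 m and y of cover in the frame of tray_place between -0.05 and 0.05 m and z of cover in the frame of tray_place below 0.034 m and (angle between cover's own z axis and vertical below 0.15 rad or angle between cover's own z axis and vertical above 2.99 rad) and contact force between the fingers and cover below 0.1 N); the arm keeps its last pose, push and grip.
It fails at once if the board tips by more than 0.12 rad (angle between board's own z axis and vertical above 0.12 rad).
It fails at once if the board is lifted more than 15 mm off the block (z of board in the frame of block_edge above 0.015 m).
It fails at once if the cover is dropped: it falls free faster than 0.9 m/s (linear speed of cover above 0.9 m/s and contact force between the fingers and cover below 0.05 N).
It fails at once if a bystander is moved by more than 30 mm (distance of any of catch_tin, hammer, drift, spray_can from where it was at the start of the episode above 0.03 m).
It also fails if it takes over 56 s, if anything falls off the work surface, if the arm or the gripper's body presses on something with over 40 N, if the wrist force passes 120 N, or if a joint passes its speed limit or range.

### The arm

A 6-joint arm with a two-finger parallel gripper is mounted at the origin on the work surface. World frame = base frame: x ahead of the robot, y to its left, z up, the work surface at z = 0. Lengths are in m, angles in rad, forces in N, time in s.
With the tool pointing down it reaches from about 0.35 to 0.775 m from the base axis. Payload 7.3 kg.
Tool frame: the origin (TCP) lies between the finger pads; the fingertips stand 14 mm ahead of it and the grasp point (between the pads) lies 5 mm behind it; z points along the fingers, y is the direction in which the jaws open and shut (so a half turn about z gives the same grasp; the last joint's range is limited). The gripper opens to 92 mm and grips with 3 to 60 N. Pads are 19 mm wide; open, the fingers measure 130 mm over their backs; the gripper's body (75 mm by 190 mm) begins 47 mm behind the grasp point.
Start: joints at [1.078, 0.342, 1.524, -0, 1.275, -0.146], TCP at [0.178, 0.494, 0.241] pointing down, gripper open.
Joint ranges: [-2.53, 2.53], [-0.77, 2.02], [0.04, 2.7], [-1, 4.14], [0.28, 2.66], [-3.11, 3.11]. Speed limits (rad/s): [2.57, 2.57, 3.14, 3.14, 3.14, 3.14].

### API

Orientations are given as [roll, pitch, yaw] about the fixed x, y, z axes, in that order (R = Rz(yaw) Ry(pitch) Rx(roll)).
In Python, from cell import robot gives the robot as it stands.
- The arm moves only by the shell command python3 -m creep 'ROWS' [FORCE]. ROWS is JSON, a list that holds one entry, the list of rows, each a list of 7 numbers: the shift along the tool's x, y, z in cm, then the turn, a rotation vector about the tool's x, y, z in degrees, then the gripper command: -1 is shut, 1 is fully open, values between are in proportion. In form: [[[tx, ty, tz, wx, wy, wz, gripper], ...]]. A call has 1 to 8 rows; each row is the pose to reach, as a shift and turn from the pose measured when the call began, along the tool's axes at that moment; what a row does not reach only later rows make up. A row lasts 1/10 s, in which the tool goes at most 50 mm and 8.59 degrees, less where a joint would pass 70% of its speed; a pose out of reach is approached as far as the arm can. A call with a gripper value outside its range is refused whole. The fingers move at their own pace and stop on an object; FORCE is the grip in N (left out, the last holds). Time passes only in rows, so rows that repeat a pose let the fingers close. It gives the time, the measured TCP pose, the force and the opening at its end, in the units of the state.
- robot.observe(): the state, without advancing time (a new reading comes with each control period).
- robot.read_camera(name): name is "side" or "top"; returns the picture (420x560x3 uint8, red, green, blue); there is no depth.
- robot.camera_params(name): a dict with "camera_matrix" (3x3 intrinsics, pixels), "R" (3x3) and "t" (3): a world point X has camera coordinates R X + t. Camera axes: x right, y down, z forward; pixel columns grow to the right and rows downward; lengths in m; the calibration is good to about 2 mm. A picture is of the moment at which its call begins. camera_params takes no time and is no camera call.
- robot.hand_in(): hands the job in, once; it reports no verdict.
Trained networks look in the newest picture that a camera, given by its name, has taken for a name from the list of things; names that differ only in an ending like _2 or _b are one class to them, and where a whole thing is asked for, a point or a joint stands for the part that bears it (a point fixed in the world has none). Each returns a list of dicts, best first, with "score" (0 to 1); they miss things now and then, are a little off and sometimes report something else, mostly with a low value. They report only what shows in the picture. A call takes as long as a camera call. They do not tell look-alikes from the thing itself.
- robot.look_for(camera, label): "centre" ([x, y, z] in m, in the coordinates of the camera as it stood for that picture, good to about 4 mm: the middle of the surface that is visible of it).
- robot.masks_of(camera, label): "mask" (420x560 bool, what is visible of it).
The state is a dict: "time": time; "qpos": joint angles; "qvel": joint speeds; "joint_efforts": joint torques, N m; "tool_pos": TCP position; "tool_rot": TCP orientation; "contact_force": force on the tool from outside, world axes, zero at the start; "torque": the same for the moment, N m; "opening": finger opening in m.
Only numpy, scipy, OpenCV 4.12 (cv2) and the standard library are available. Lean on these libraries where they do the work, as an engineer would, in place of code of your own. Each camera call takes 0.05 s, during which the arm holds its last target.

## Working session

There is one attempt and no reset: what is moved stays moved. The work goes in short steps, Python scripts to look and compute and a shell command to move; the robot and the scene stay as the last step left them, time stands still between calls to the robot, and variables do not carry over. Pictures are saved under pics/ and viewed, and the job is handed in when it is done.

```bash
ls; mkdir -p pics
python3 - <<'E'
from cell import robot
import cv2
print(robot.observe())
for c in("side","top"):
    im=robot.read_camera(c); cv2.imwrite(f"pics/{c}0.png",im[:,:,::-1])
    p=robot.camera_params(c); print(c,p)
E
```

```text
pics
{'time': 0.0, 'qpos': array([ 1.07796404e+00,  3.42733726e-01,  1.52503707e+00, -1.72606298e-05,
        1.27541304e+00, -1.45999586e-01]), 'qvel': array([ 0.00023702,  0.00026659, -0.00141505,  0.00043071, -0.00012288,
       -0.00084961]), 'joint_efforts': array([ 1.58296825e-03, -4.31229687e+01, -2.44222373e+01,  7.19431113e-02,
        5.58969914e-02, -1.36945919e-04]), 'tool_pos': array([0.17825071, 0.49338798, 0.24003225]), 'tool_rot': array([-3.14001600e+00, -2.15158062e-04,  2.79476482e+00]), 'contact_force': array([-0.59867809,  1.273877  , -0.10931753]), 'torque': array([ 0.00911844, -0.03098784, -0.04390915]), 'opening': 0.09197198842096109}
side {'camera_matrix': array([[437.88026127,   0.        , 283.40030691],
       [  0.        , 437.88026127, 208.84752357],
       [  0.        ,   0.        ,   1.        ]]), 'R': array([[-0.99787503, -0.06487017,  0.00610611],
       [-0.05442657,  0.77835071, -0.62546617],
       [ 0.03582141, -0.62446941, -0.7802274 ]]), 't': array([0.56390118, 0.05914914, 1.17088216])}
top {'camera_matrix': array([[541.95318932,   0.        , 267.15865914],
       [  0.        , 541.95318932, 208.64484912],
       [  0.        ,   0.        ,   1.        ]]), 'R': array([[ 0.00670979, -0.99990684, -0.01188628],
       [-0.98645194, -0.00467016, -0.16398401],
       [ 0.16391322,  0.01282554, -0.98639138]]), 't': array([0.07532287, 0.60632878, 1.39857331])}
```

View pics/side0.png

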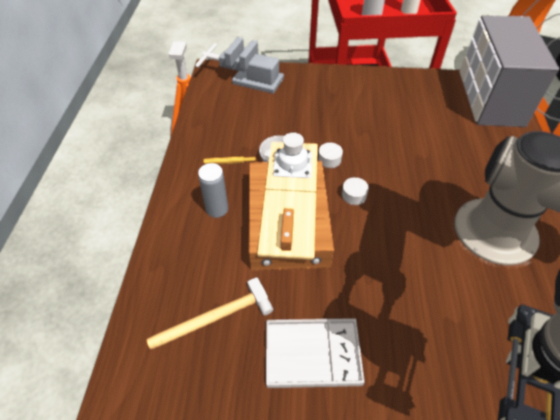

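View pics/top0.png

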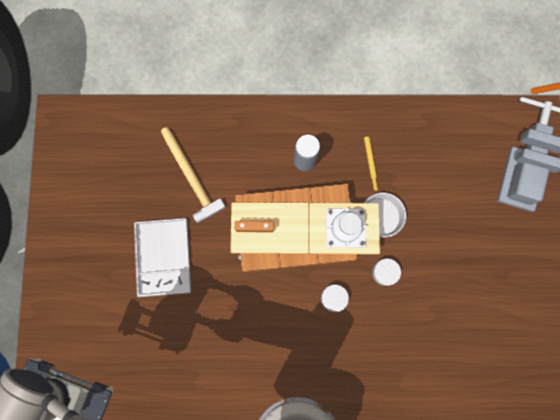

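```bash
cat > h.py <<'E'
from cell import robot
import cv2, numpy as np
def cam(c):
    p=robot.camera_params(c); return p["camera_matrix"],p["R"],p["t"]
def w(c,X):
    K,R,t=cam(c); return R.T@(np.array(X)-t)
def px(c,X):
    K,R,t=cam(c); v=K@(R@np.array(X)+t); return v[:2]/v[2]
def onz(c,uv,z):
    K,R,t=cam(c); d=R.T@np.linalg.solve(K,[uv[0],uv[1],1.]); o=-R.T@t
    return o+d*(z-o[2])/d[2]
E
python3 - <<'E'
from h import *
for l in ["cover","housing_top","board","tray","grip","line_near","tray_place","block_edge","catch_tin","hammer","drift","spray_can"]:
  for c in("side","top"):
    for d in robot.look_for(c,l)[:4]:
        print(l,c,round(d["score"],2),w(c,d["centre"]).round(3),px(c,w(c,d["centre"])).round(0))
E
```

```text
cover side 0.69 [ 0.548 -0.109  0.179] [293. 143.]
cover side 0.6 [ 0.372 -0.083  0.04 ] [355. 190.]
cover side 0.59 [ 0.443 -0.22   0.038] [329. 155.]
cover top 0.84 [ 0.444 -0.24   0.039] [387. 271.]
cover top 0.83 [ 0.369 -0.096  0.039] [333. 299.]
cover top 0.6 [ 0.553 -0.122  0.184] [350. 222.]
cover top 0.21 [0.482 0.006 0.08 ] [295. 254.]
housing_top side 0.65 [0.55  0.018 0.087] [289. 205.]
housing_top side 0.26 [0.474 0.366 0.006] [314. 353.]
housing_top top 0.82 [ 0.543 -0.009  0.09 ] [301. 230.]
board side 0.82 [0.547 0.023 0.089] [290. 205.]
board top 0.75 [ 0.542 -0.013  0.087] [302. 231.]
tray side 0.76 [0.477 0.365 0.006] [313. 353.]
tray top 0.67 [0.477 0.363 0.008] [163. 257.]
grip side 0.61 [0.547 0.024 0.091] [290. 205.]
grip side 0.53 [0.479 0.365 0.007] [312. 353.]
grip top 0.96 [ 0.546 -0.015  0.095] [303. 229.]
line_near side 0.71 [0.544 0.026 0.085] [291. 208.]
line_near top 0.75 [ 0.547 -0.008  0.089] [300. 229.]
tray_place side 0.65 [0.474 0.364 0.006] [314. 352.]
tray_place top 0.63 [0.477 0.363 0.003] [163. 258.]
block_edge side 0.9 [0.557 0.085 0.082] [285. 227.]
block_edge side 0.29 [0.548 0.017 0.09 ] [290. 203.]
block_edge top 0.83 [0.483 0.008 0.08 ] [294. 254.]
block_edge top 0.64 [0.686 0.281 0.024] [194. 181.]
catch_tin side 0.82 [ 0.629 -0.258  0.03 ] [268. 145.]
catch_tin top 0.58 [ 0.604 -0.252  0.005] [388. 213.]
hammer side 0.91 [0.7   0.3   0.024] [215. 315.]
hammer top 0.67 [0.685 0.281 0.025] [194. 182.]
hammer top 0.47 [ 0.548 -0.01   0.089] [301. 228.]
drift side 0.65 [ 0.75  -0.205  0.012] [227. 159.]
drift top 0.77 [ 0.749 -0.209  0.013] [371. 161.]
spray_can side 0.83 [ 0.744 -0.002  0.112] [213. 188.]
spray_can top 0.79 [ 0.735 -0.023  0.15 ] [307. 152.]
```

Run:
```python
from h import *
a=cv2.imread("pics/top0.png")[170:310,215:415]; cv2.imwrite("pics/topz.png",cv2.resize(a,None,fx=4,fy=4,interpolation=cv2.INTER_CUBIC))
a=cv2.imread("pics/side0.png")[120:280,235:375]; cv2.imwrite("pics/sidez.png",cv2.resize(a,(560,640)[::1],interpolation=cv2.INTER_CUBIC)[:600])
```

```text
(no output)
```

View pics/topz.png

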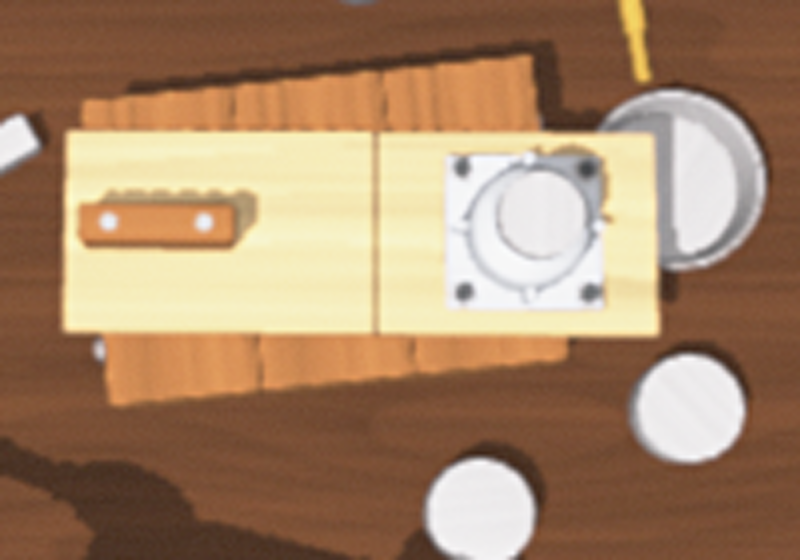

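View pics/sidez.png

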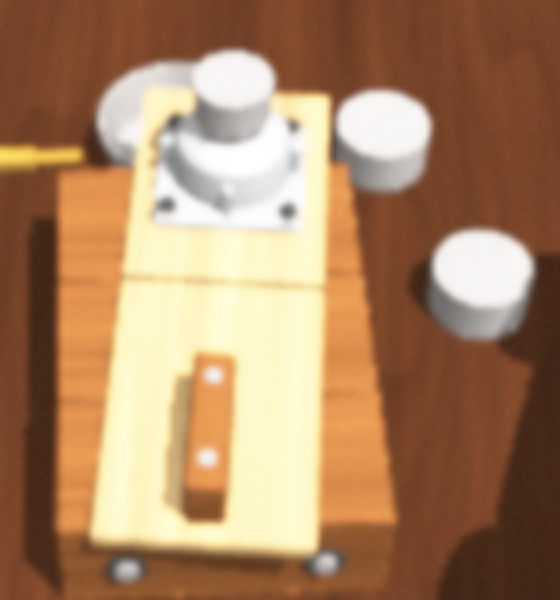

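Run:
```python
from h import *
def T(u,v): return ((u-1.5)/4+215,(v-1.5)/4+170)
def S(u,v): return ((u-1.5)/4+235,(v-1.5)/4+120)
def show(n,c,pts,z):
    for q in pts: print(n,c,onz(c,(T if c=="top" else S)(*q),z)[:2].round(4))
show("board tailL,frontL,frontR,tailR","top",[(66,132),(657,133),(660,334),(64,331)],.089)
show("board","side",[(92,540),(145,90),(330,96),(318,549)],.089)
show("line","top",[(377,132),(377,333)],.089)
show("line","side",[(124,274),(323,288)],.089)
show("block","top",[(82,102),(532,56),(568,358),(113,405)],.08)
show("block","side",[(58,520),(58,168),(345,165),(394,520)],.08)
show("cover","top",[(543,214)],.179)
show("cover","side",[(235,79)],.179)
show("grip","top",[(160,218)],.131)
show("grip","side",[(212,415)],.131)
print(onz("top",(0,0),0))
for c in("side","top"):
  a=cv2.imread(f"pics/{c}0.png")
  a=a[305:400,240:390] if c=="side" else a[205:310,115:215]
  cv2.imwrite(f"pics/tr_{c}.png",cv2.resize(a,None,fx=5,fy=5,interpolation=cv2.INTER_CUBIC))
```

```text
board tailL,frontL,frontR,tailR top [0.615  0.1724]
board tailL,frontL,frontR,tailR top [ 0.6161 -0.2121]
board tailL,frontL,frontR,tailR top [ 0.4854 -0.2105]
board tailL,frontL,frontR,tailR top [0.4851 0.1714]
board side [0.6141 0.1747]
board side [ 0.615  -0.2067]
board side [ 0.4828 -0.2099]
board side [0.4834 0.1719]
line top [ 0.6159 -0.0302]
line top [ 0.485  -0.0295]
line side [ 0.6142 -0.031 ]
line side [ 0.4843 -0.028 ]
block top [0.6367 0.163 ]
block top [ 0.6688 -0.1331]
block top [ 0.4704 -0.1527]
block top [0.4385 0.1398]
block side [0.6365 0.1565]
block side [ 0.6696 -0.1333]
block side [ 0.4708 -0.1504]
block side [0.4385 0.1428]
cover top [ 0.55   -0.1244]
cover side [ 0.5485 -0.1238]
grip top [0.5529 0.109 ]
grip side [0.5488 0.1111]
[1.24004907 0.87891439 0.        ]
```

View pics/tr_top.png

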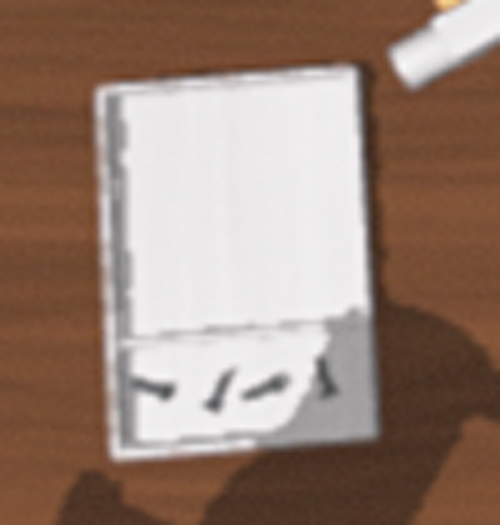

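View pics/tr_side.png

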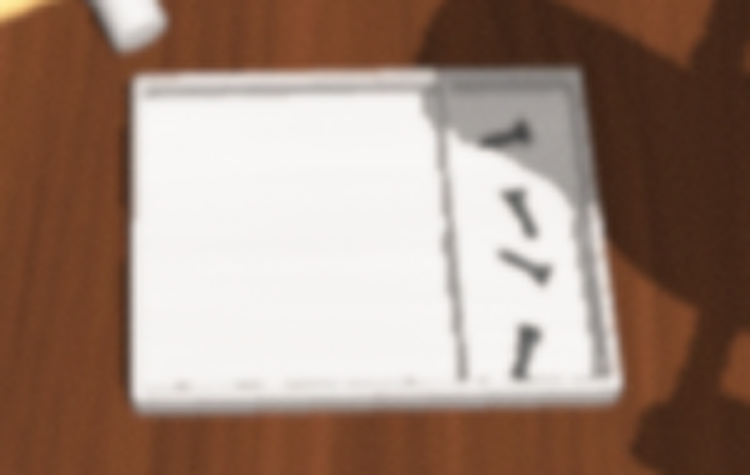

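```bash
python3 - <<'E'
from h import *
for q in [(97,88),(358,67),(378,438),(112,460)]: print("top",onz("top",((q[0]-2)/5+115,(q[1]-2)/5+205),.02)[:2].round(4))
for q in [(133,75),(581,70),(621,385),(135,401)]: print("side",onz("side",((q[0]-2)/5+240,(q[1]-2)/5+305),.02)[:2].round(4))
E
python3 -m creep '[[[0,0,-3,0,0,0,1],[-3,0,-6,0,0,8,1],[-3,-3,-6,0,0,16,1]]]' 20
```

```text
top [0.5718 0.4422]
top [0.584  0.2999]
top [0.3841 0.2829]
top [0.3716 0.4247]
side [0.5845 0.3019]
side [0.3825 0.2858]
side [0.3714 0.4241]
side [0.5709 0.4439]
time: 1.6
tool_pos: [0.2001, 0.4577, 0.3042]
tool_rot: [3.132, 0.0, 2.509]
contact_force: [-0.3, -0.2, -0.4]
opening: 0.0921
```

```bash
cat >> h.py <<'E'
from scipy.spatial.transform import Rotation as Ro
def go(x,y,z,yaw_deg):
    s=robot.observe(); R=Ro.from_euler("xyz",s["tool_rot"])
    T=Ro.from_euler("xyz",[np.pi,0,np.radians(yaw_deg)])
    d=R.inv().apply(np.array([x,y,z])-s["tool_pos"])*100
    r=(R.inv()*T).as_rotvec(degrees=True)
    print("shift cm",d.round(2),"rot",r.round(2),"now",s["tool_pos"].round(4),s["tool_rot"].round(4),s["contact_force"].round(1),round(s["opening"],4),"t",s["time"])
E
python3 -c "
from h import *
go(.549,-.124,.30,90)"
```

```text
shift cm [-62.54 -26.27   0.2 ] rot [ 0.5  -0.23 53.74] now [0.2001 0.4577 0.3042] [3.1323e+00 4.0000e-04 2.5087e+00] [-0.3 -0.2 -0.4] 0.0921 t 1.6
```

```bash
python3 -m creep '[[[-4.5,-1.9,0,0,0,6,1],[-9,-3.8,0,0,0,12,1],[-13.5,-5.7,0,0,0,18,1],[-18,-7.6,0,0,0,24,1],[-22.5,-9.5,0,0,0,30,1],[-27,-11.3,0,0,0,36,1],[-31.5,-13.2,0,0,0,42,1],[-36,-15.1,0,0.5,-0.2,48,1]]]'; python3 -c "
from h import *
go(.549,-.124,.24,90)"
```

```text
time: 2.4
tool_pos: [0.4017, 0.1211, 0.3033]
tool_rot: [3.141, -0.0, 1.666]
contact_force: [1.5, 1.0, -0.3]
opening: 0.0918
shift cm [-25.81  12.32   6.34] rot [ 0.06 -0.01  5.48] now [0.4017 0.1211 0.3033] [ 3.1406e+00 -2.0000e-04  1.6664e+00] [ 1.5  1.  -0.3] 0.0918 t 2.4
```

```bash
python3 -m creep '[[[-4.5,2.1,1,0,0,2,1],[-9,4.2,2,0,0,4,1],[-13.5,6.3,3,0,0,5.5,1],[-18,8.5,4,0,0,5.5,1],[-22,10.4,5,0,0,5.5,1],[-25.8,12.3,6,0,0,5.5,1],[-25.8,12.3,6.3,0,0,5.5,1],[-25.8,12.3,6.3,0,0,5.5,1]]]'
python3 - <<'E'
from h import *
go(.549,-.124,.166,90)
for c in("side","top"):
    im=robot.read_camera(c)[:,:,::-1]
    a=im[60:210,210:380] if c=="side" else im[150:300,270:440]
    cv2.imwrite(f"pics/{c}1.png",cv2.resize(a,None,fx=4,fy=4,interpolation=cv2.INTER_CUBIC))
E
```

```text
time: 3.2
tool_pos: [0.5484, -0.1244, 0.2392]
tool_rot: [-3.14, -0.001, 1.569]
contact_force: [-0.4, 0.2, -0.7]
opening: 0.0915
shift cm [0.03 0.07 7.32] rot [-0.08 -0.08 -0.12] now [ 0.5484 -0.1244  0.2392] [-3.1403e+00 -1.5000e-03  1.5687e+00] [-0.4  0.2 -0.7] 0.0915 t 3.2
```

View pics/side1.png

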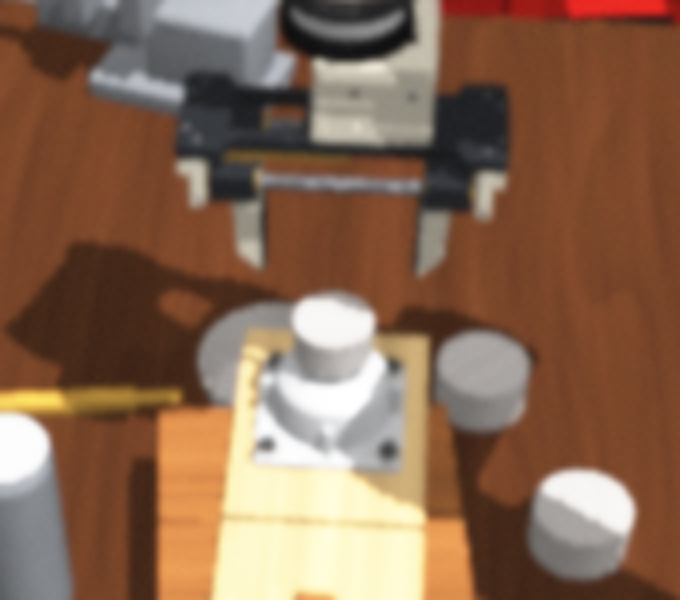

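View pics/top1.png

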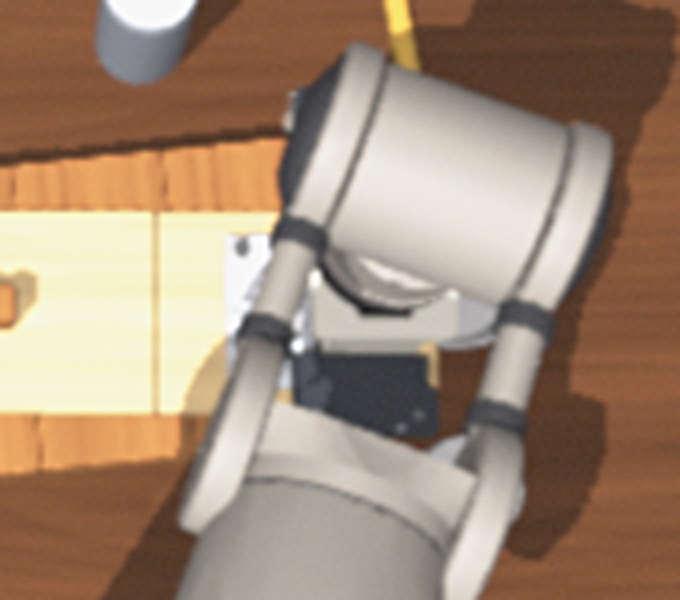

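The side view shows the jaws (about 250–435 px) straddling the cover (centre 335,325 in the crop). Next I descend and grip.

```bash
python3 -m creep '[[[0,0,3.5,0,0,0,1],[0,0.1,6,0,0,0,1],[0,0.1,7.3,0,0,0,1],[0,0.1,7.3,0,0,0,1],[0,0.1,7.3,0,0,0,-0.2],[0,0.1,7.3,0,0,0,-0.2],[0,0.1,7.3,0,0,0,-0.2]]]' 15;  python3 -m creep '[[[0,0,0,0,0,0,-0.6],[0,0,0,0,0,0,-1],[0,0,0,0,0,0,-1],[0,0,0,0,0,0,-1],[0,0,0,0,0,0,-1]]]' 15
```

```text
time: 4.0
tool_pos: [0.5499, -0.1229, 0.169]
tool_rot: [3.139, 0.0, 1.571]
contact_force: [0.3, 0.6, 0.6]
opening: 0.0725
time: 4.5
tool_pos: [0.5501, -0.123, 0.1693]
tool_rot: [3.138, 0.0, 1.571]
contact_force: [-0.2, 0.5, 3.9]
opening: 0.0513
```

```bash
python3 -m creep '[[[0,0,-0.5,0,0,0,-1],[0,0,-1.5,0,0,0,-1],[0,0,-2.5,0,0,0,-1],[0,0,-4,0,0,0,-1],[0,0,-6,0,0,0,-1],[0,0,-8,0,0,0,-1],[0,0,-10,0,0,0,-1],[0,0,-10,0,0,0,-1]]]'
python3 - <<'E'
from h import *
go(.5077,.3654,.20,90)
for c in("side",):
    im=robot.read_camera(c)[:,:,::-1]
    a=im[60:210,210:380] if c=="side" else im[150:300,270:440]
    cv2.imwrite(f"pics/{c}2.png",cv2.resize(a,None,fx=4,fy=4,interpolation=cv2.INTER_CUBIC))
E
```

```text
time: 5.3
tool_pos: [0.5509, -0.1234, 0.2729]
tool_rot: [3.132, 0.003, 1.571]
contact_force: [0.9, -0.1, -0.0]
opening: 0.0514
shift cm [48.9  -4.36  7.13] rot [0.54 0.15 0.03] now [ 0.5509 -0.1234  0.2729] [3.1322e+00 2.5000e-03 1.5714e+00] [ 0.9 -0.1 -0. ] 0.0514 t 5.3
```

View pics/side2.png

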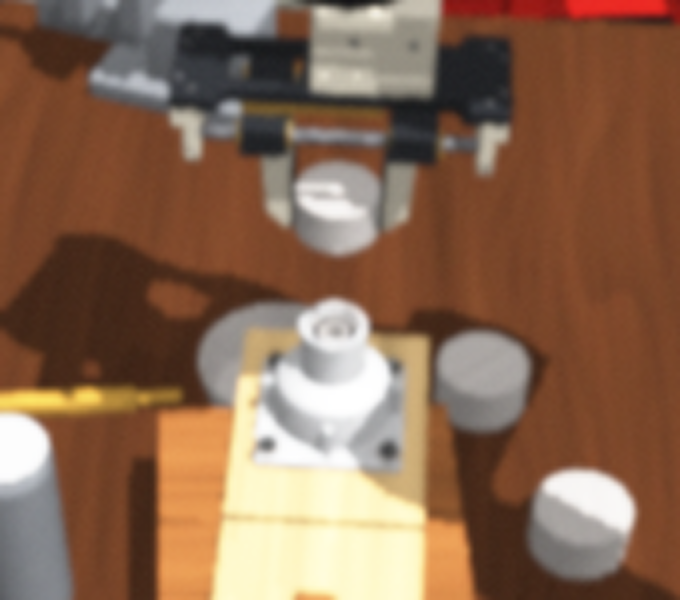

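The cover is in the jaws and the neck is bare at (335,320). Next, carry it to the tray.

```bash
python3 -m creep '[[[2,-0.2,0,0,0,0,-1],[5.5,-0.5,0,0,0,0,-1],[9.5,-0.9,0,0,0,0,-1],[13.5,-1.3,0,0,0,0,-1],[17.5,-1.6,0,0,0,0,-1],[21.5,-2,0,0.5,0.1,0,-1],[25.5,-2.4,0,0.5,0.1,0,-1],[29.5,-2.7,0,0.5,0.1,0,-1]]]';python3 -m creep '[[[4,-0.3,0.5,0,0,0,-1],[8,-0.7,1.5,0,0,0,-1],[12,-1,3,0,0,0,-1],[15,-1.3,5,0,0,0,-1],[17.5,-1.5,6.5,0,0,0,-1],[19,-1.6,7.5,0,0,0,-1],[19,-1.6,7.5,0,0,0,-1]]]'
python3 - <<'E'
from h import *
go(.5077,.3654,.02,90)
for c in("side",):
    im=robot.read_camera(c)[:,:,::-1]
    a=im[200:410,190:470]
    cv2.imwrite(f"pics/{c}3.png",cv2.resize(a,None,fx=2.5,fy=2.5,interpolation=cv2.INTER_CUBIC))
E
```

```text
time: 6.15
tool_pos: [0.522, 0.1733, 0.2689]
tool_rot: [-3.137, 0.0, 1.571]
contact_force: [1.2, 0.4, 0.5]
opening: 0.0512
time: 6.85
tool_pos: [0.5042, 0.3641, 0.1914]
tool_rot: [-3.133, 0.002, 1.573]
contact_force: [-0.5, 0.5, -1.3]
opening: 0.0511
shift cm [ 0.17  0.5  17.13] rot [-0.49  0.13  0.14] now [0.5042 0.3641 0.1914] [-3.1330e+00  2.2000e-03  1.5733e+00] [-0.5  0.5 -1.3] 0.0511 t 6.85
```

View pics/side3.png

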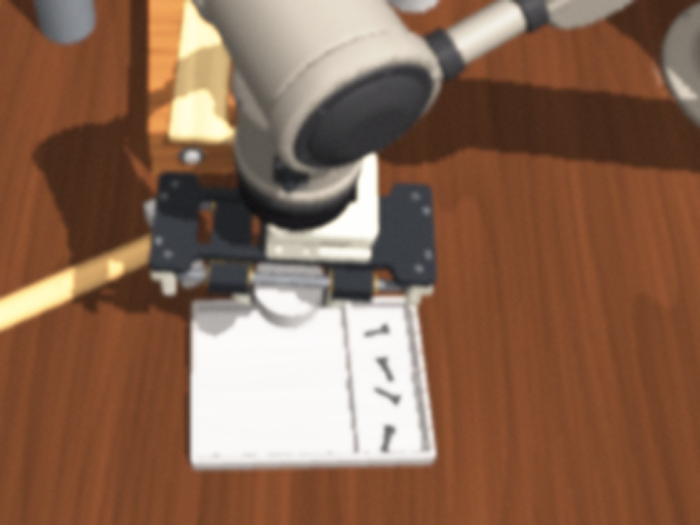

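```bash
python3 -m creep '[[[0.1,0.2,3,0,0,0,-1],[0.2,0.5,6.5,0,0,0,-1],[0.2,0.5,10,0,0,0,-1],[0.2,0.5,13,-0.5,0,0,-1],[0.2,0.5,15,-0.5,0,0,-1],[0.2,0.5,16,-0.5,0,0,-1],[0.2,0.5,16.4,-0.5,0,0,-1],[0.2,0.5,16.4,-0.5,0,0,-1]]]'
python3 - <<'E'
from h import *
go(.5077,.3654,.0213,90)
E
```

```text
time: 7.7
tool_pos: [0.5098, 0.3644, 0.0296]
tool_rot: [3.138, 0.001, 1.572]
contact_force: [0.2, 0.0, 0.7]
opening: 0.0508
shift cm [ 0.1  -0.21  0.83] rot [0.19 0.08 0.05] now [0.5098 0.3644 0.0296] [3.1384e+00 1.4000e-03 1.5716e+00] [0.2 0.  0.7] 0.0508 t 7.7
```

```bash
python3 -m creep '[[[0,0,0.3,0,0,0,-1],[0,0,0.5,0,0,0,-1],[0,0,0.7,0,0,0,-1],[0,0,0.7,0,0,0,-1]]]';python3 -m creep '[[[0,0,0.1,0,0,0,-1],[0,0,0.2,0,0,0,-1],[0,0,0.2,0,0,0,-1]]]'
```

```text
time: 8.1
tool_pos: [0.5097, 0.3644, 0.0226]
tool_rot: [3.138, 0.001, 1.572]
contact_force: [-0.2, -0.2, -0.3]
opening: 0.0513
time: 8.4
tool_pos: [0.5098, 0.3645, 0.0213]
tool_rot: [3.138, 0.001, 1.572]
contact_force: [-2.0, -1.3, 4.6]
opening: 0.0511
```

```bash
python3 -m creep '[[[0,0,0,0,0,0,-0.3],[0,0,0,0,0,0,0],[0,0,0,0,0,0,0.2],[0,0,0,0,0,0,0.4],[0,0,0,0,0,0,0.4],[0,0,-1,0,0,0,0.4],[0,0,-3,0,0,0,0.4],[0,0,-6,0,0,0,0.4]]]';python3 -m creep '[[[-1,0,-4,0,0,0,1],[-4,0,-9,0,0,0,1],[-8,0,-12,0,0,0,1],[-12.5,0,-13,0,0,0,1],[-17,0,-13,0,0,0,1],[-20,0,-13,0,0,0,1],[-20,0,-13,0,0,0,1]]]'
python3 - <<'E'
from h import *
go(.551,.110,.16,90)
for c in("side","top"):
    im=robot.read_camera(c)[:,:,::-1]; cv2.imwrite(f"pics/{c}4f.png",im)
    a=im[200:410,190:470] if c=="side" else im[140:320,100:340]
    cv2.imwrite(f"pics/{c}4.png",cv2.resize(a,None,fx=2.5,fy=2.5,interpolation=cv2.INTER_CUBIC))
    for d in robot.look_for(c,"cover"): print(c,d["score"],w(c,d["centre"]))
E
```

```text
time: 9.2
tool_pos: [0.5087, 0.3641, 0.0811]
tool_rot: [3.141, 0.003, 1.572]
contact_force: [0.9, -0.5, -0.2]
opening: 0.0642
time: 9.9
tool_pos: [0.509, 0.1611, 0.2129]
tool_rot: [3.14, 0.004, 1.568]
contact_force: [-0.6, 0.6, 0.0]
opening: 0.0921
shift cm [-5.08  4.21  5.31] rot [ 0.12  0.2  -0.18] now [0.509  0.1611 0.2129] [3.1396 0.0036 1.5677] [-0.6  0.6  0. ] 0.0921 t 9.9
side 0.65 [ 0.41823388 -0.23156915  0.03636342]
side 0.64 [ 0.35375681 -0.09033439  0.03994386]
side 0.57 [0.50791711 0.36771786 0.03120618]
side 0.43 [0.58493836 0.11908721 0.08506386]
top 0.77 [ 0.43824968 -0.23764627  0.04101849]
top 0.69 [ 0.36876536 -0.09458284  0.03964527]
top 0.62 [0.50919501 0.36345037 0.03558278]
```

View pics/side4.png

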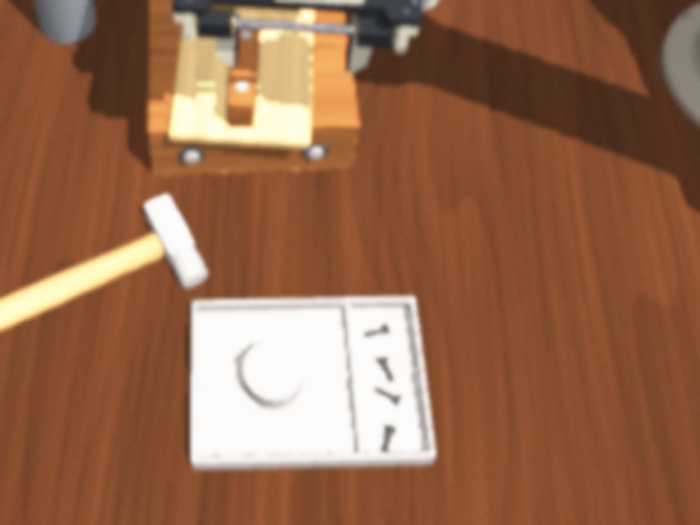

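View pics/top4.png

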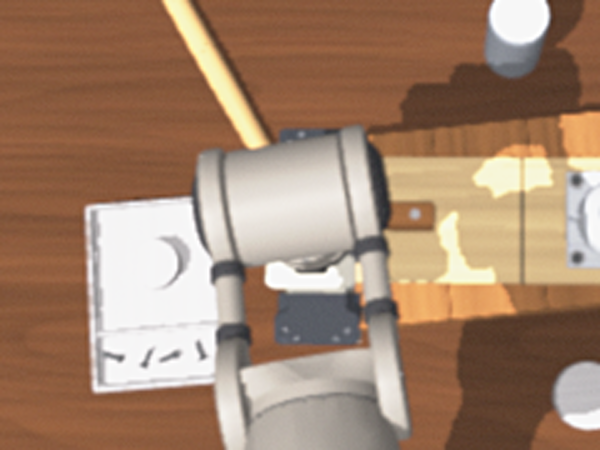

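The cover lies flat in the large compartment (side crop 272,372), at about (0.508, 0.364) by both cameras. Next is the grip.

```bash
python3 -m creep '[[[-2.5,2,1,0,0,0,1],[-5,4.1,2.5,0,0,0,1],[-5.1,4.1,4.5,0,0,0,1],[-5.1,4.1,5.3,0,0,0,1],[-5.1,4.1,5.3,0,0,0,1]]]'
python3 - <<'E'
from h import *
go(.550,.110,.111,90)
for c in("side","top"):
    im=robot.read_camera(c)[:,:,::-1]; cv2.imwrite(f"pics/{c}5f.png",im)
    a=im[130:300,190:390] if c=="side" else im[140:320,200:440]
    cv2.imwrite(f"pics/{c}5.png",cv2.resize(a,None,fx=3,fy=3,interpolation=cv2.INTER_CUBIC))
E
```

```text
time: 10.6
tool_pos: [0.549, 0.1154, 0.1578]
tool_rot: [-3.14, 0.002, 1.574]
contact_force: [0.6, -0.1, -0.0]
opening: 0.0921
shift cm [-0.53  0.11  4.68] rot [-0.12  0.13  0.18] now [0.549  0.1154 0.1578] [-3.1395e+00  2.3000e-03  1.5740e+00] [ 0.6 -0.1 -0. ] 0.0921 t 10.6
```

View pics/side5.png

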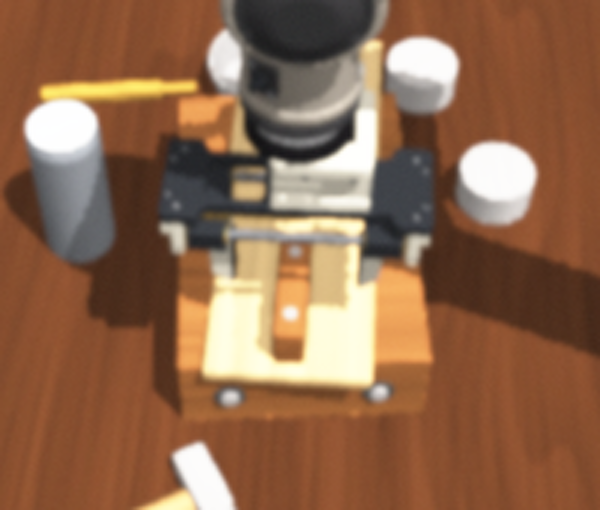

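View pics/top5.png

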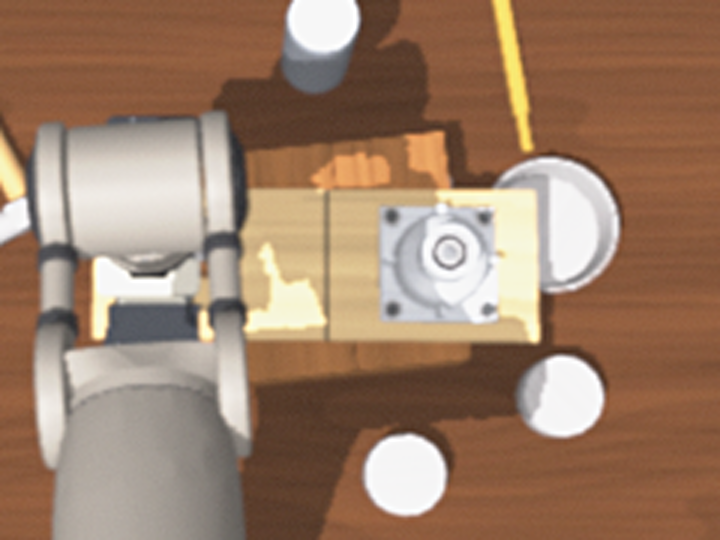

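```bash
python3 -m creep '[[[-0.5,0,2.5,0,0,0,1],[-0.5,0,4.2,0,0,0,1],[-0.5,0,4.7,0,0,0,1],[-0.5,0,4.7,0,0,0,1]]]'; python3 -m creep '[[[0,0,0,0,0,0,0],[0,0,0,0,0,0,-0.2],[0,0,0,0,0,0,-0.4],[0,0,0,0,0,0,-0.6],[0,0,0,0,0,0,-1],[0,0,0,0,0,0,-1],[0,0,0,0,0,0,-1],[0,0,0,0,0,0,-1]]]' 50
```

```text
time: 11.1
tool_pos: [0.5501, 0.1109, 0.113]
tool_rot: [3.14, 0.002, 1.575]
contact_force: [0.8, 0.3, 0.5]
opening: 0.0918
time: 11.9
tool_pos: [0.5501, 0.1109, 0.113]
tool_rot: [3.14, 0.002, 1.575]
contact_force: [0.5, -0.3, 0.2]
opening: 0.0323
```

```bash
python3 -m creep '[[[0,0,0,0,0,0,-1],[0,0,0,0,0,0,-1],[0,0,0,0,0,0,-1],[0,0,0,0,0,0,-1]]]' 50
python3 - <<'E'
from h import *
for c in("side","top"):
    im=robot.read_camera(c)[:,:,::-1]; cv2.imwrite(f"pics/{c}6f.png",im)
    a=im[130:300,190:390] if c=="side" else im[170:310,215:415]
    cv2.imwrite(f"pics/{c}6.png",cv2.resize(a,None,fx=3 if c=="side" else 4,fy=3 if c=="side" else 4,interpolation=cv2.INTER_CUBIC))
E
```

```text
time: 12.3
tool_pos: [0.5502, 0.1109, 0.113]
tool_rot: [3.14, 0.002, 1.575]
contact_force: [1.6, 1.3, -0.1]
opening: 0.0254
```

View pics/side6.png

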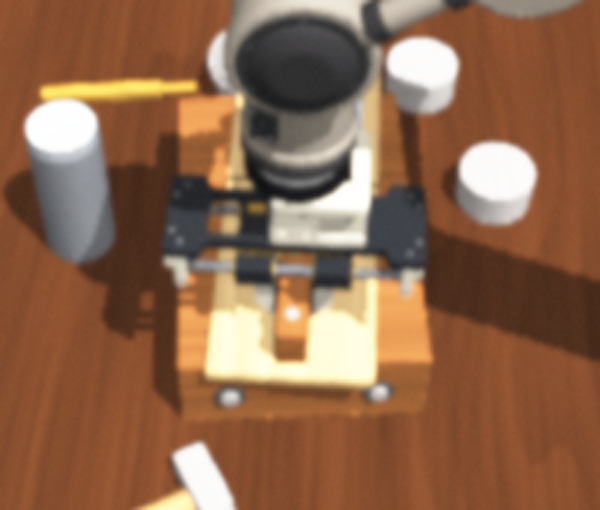

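View pics/top6.png

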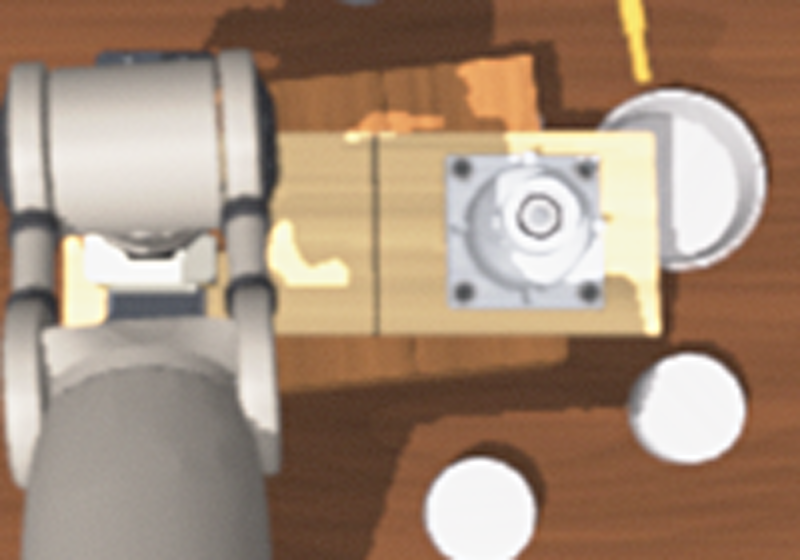

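```bash
python3 -m creep '[[[-0.5,0,0.1,0,0,-0.5,-1],[-1.3,0.05,0.1,0,0,-1.3,-1],[-2.2,0.1,0.1,0,0,-2.2,-1],[-3.1,0.15,0.1,0,0,-3.1,-1],[-4,0.2,0.1,0,0,-4,-1],[-5,0.25,0.1,0,0,-5,-1],[-5.5,0.3,0.1,0,0,-5.5,-1],[-5.5,0.3,0.1,0,0,-5.5,-1]]]'
python3 - <<'E'
from h import *
go(.555,-.003,.113,96)
E
```

```text
time: 13.2
tool_pos: [0.5532, 0.0563, 0.113]
tool_rot: [3.14, 0.001, 1.671]
contact_force: [-2.3, 3.8, 6.6]
opening: 0.0255
shift cm [-5.92 -0.41  0.01] rot [ 0.11  0.05 -0.29] now [0.5532 0.0563 0.113 ] [3.1396e+00 9.0000e-04 1.6705e+00] [-2.3  3.8  6.6] 0.0255 t 13.2
```

Smooth, with 6.6 N pressing down. I'll go on to about 20 mm short, then measure.

```bash
python3 -m creep '[[[-0.5,0,0.1,0,0,0,-1],[-1.3,-0.1,0.1,0,0,0,-1],[-2.2,-0.15,0.1,0,0,0,-1],[-3.1,-0.2,0.1,0,0,0,-1],[-3.7,-0.3,0.1,0,0,0,-1],[-4,-0.3,0.1,0,0,0,-1],[-4,-0.3,0.1,0,0,0,-1]]]'
python3 - <<'E'
from h import *
go(.555,-.003,.113,96)
for c in("side","top"):
    im=robot.read_camera(c)[:,:,::-1]; cv2.imwrite(f"pics/{c}7f.png",im)
    a=im[70:220,220:370] if c=="side" else im[160:310,280:430]
    cv2.imwrite(f"pics/{c}7.png",cv2.resize(a,None,fx=4,fy=4,interpolation=cv2.INTER_CUBIC))
E
```

```text
time: 13.9
tool_pos: [0.5543, 0.0169, 0.113]
tool_rot: [3.139, -0.0, 1.67]
contact_force: [0.1, 5.2, 6.4]
opening: 0.0254
shift cm [-1.99 -0.13 -0.  ] rot [ 0.16 -0.02 -0.31] now [0.5543 0.0169 0.113 ] [ 3.1387e+00 -4.0000e-04  1.6701e+00] [0.1 5.2 6.4] 0.0254 t 13.9
```

View pics/side7.png

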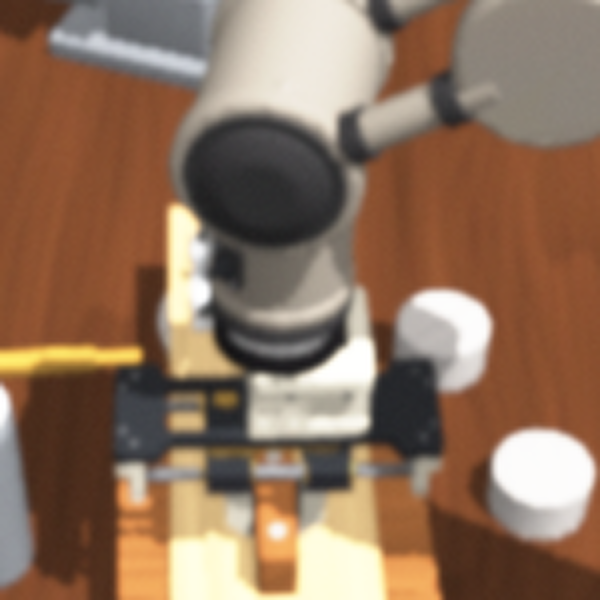

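View pics/top7.png

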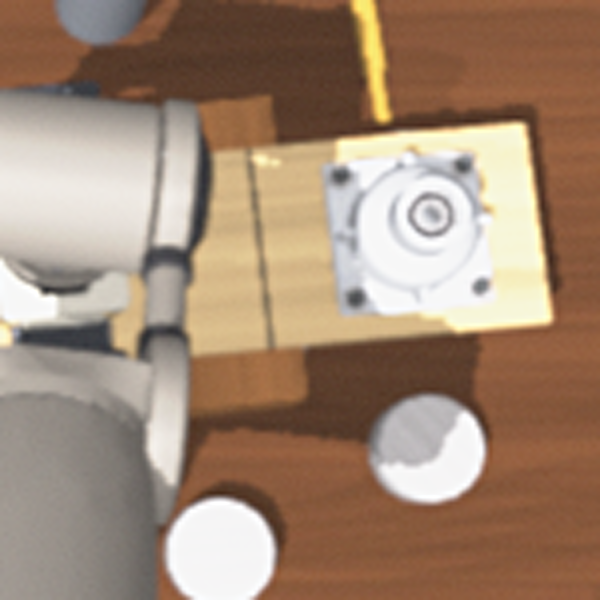

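Run:
```python
from h import *
def T(u,v): return ((u-1.5)/4+280,(v-1.5)/4+160)
L=[onz("top",T(*q),.089)[:2] for q in [(249,150),(271,347)]]
E=[onz("top",T(*q),.08)[:2] for q in [(272,97),(306,403)]]
print(np.array(L).round(4),np.array(E).round(4))
d=(E[0]-E[1]);d/=np.linalg.norm(d);n=np.array([-d[1],d[0]])
print("yaw edge",np.degrees(np.arctan2(d[1],d[0])),"line yaw",np.degrees(np.arctan2(*(L[0]-L[1])[::-1])))
for l in L: print("dist", (l-E[1])@n, "along",(l-(E[0]+E[1])/2)@d)
```

```text
[[ 0.6309 -0.1163]
 [ 0.5023 -0.1283]] [[ 0.6681 -0.1331]
 [ 0.4672 -0.1514]]
yaw edge 5.200881500800469 line yaw 5.357184237879057
dist 0.020135512314359092 along 0.06530439056823911
dist 0.019783189830191127 along -0.06384588326358497
```

The line is parallel to the edge and 20 mm short of it. I'll slide on by 20 mm.

```bash
python3 -m creep '[[[-0.4,0,0.1,0,0,0,-1],[-0.9,0,0.1,0,0,0,-1],[-1.4,0,0.1,0,0,0,-1],[-1.8,0,0.1,0,0,0,-1],[-2,0,0.1,0,0,0,-1],[-2,0,0.1,0,0,0,-1],[-2,0,0.1,0,0,0,-1]]]'
python3 - <<'E'
from h import *
go(.555,-.003,.113,96)
for c in("side","top"):
    im=robot.read_camera(c)[:,:,::-1]; cv2.imwrite(f"pics/{c}8f.png",im)
    a=im[70:400,220:380] if c=="side" else im[160:310,280:430]
    k=1.8 if c=="side" else 4
    cv2.imwrite(f"pics/{c}8.png",cv2.resize(a,None,fx=k,fy=k,interpolation=cv2.INTER_CUBIC))
E
```

```text
time: 14.7
tool_pos: [0.5563, -0.0019, 0.113]
tool_rot: [3.138, -0.002, 1.67]
contact_force: [-0.4, 7.0, 8.0]
opening: 0.0257
shift cm [-0.1  -0.14  0.  ] rot [ 0.2  -0.09 -0.3 ] now [ 0.5563 -0.0019  0.113 ] [ 3.1381e+00 -1.6000e-03  1.6702e+00] [-0.4  7.   8. ] 0.0257 t 14.7
```

View pics/side8.png

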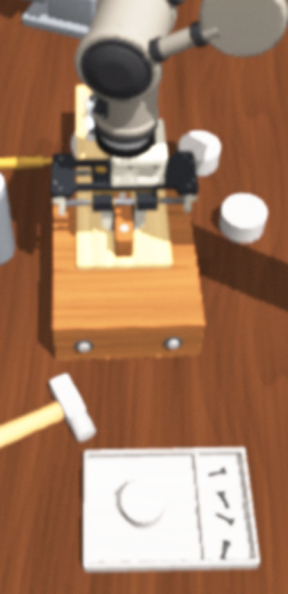

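View pics/top8.png

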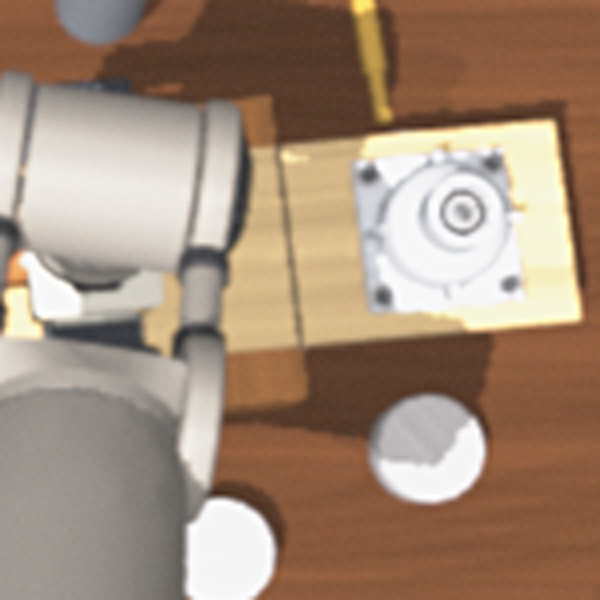

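Run:
```python
from h import *
def T(u,v): return ((u-1.5)/4+280,(v-1.5)/4+160)
L=[onz("top",T(*q),.089)[:2] for q in [(280,147),(301,345)]]
for E in ([(272,97),(306,403)],[(273,97),(307,405)]):
  E=[onz("top",T(*q),.08)[:2] for q in E]
  d=(E[0]-E[1]);d/=np.linalg.norm(d);n=np.array([-d[1],d[0]])
  for l in L: print("dist", (l-E[1])@n, "along",(l-(E[0]+E[1])/2)@d)
# dead reckoning: edge from first pictures (top+side avg)
m=np.array([.5699,-.1423]);
for yaw in (5.3,6.2):
  a=np.radians(yaw); n=np.array([-np.sin(a),np.cos(a)])
  g=np.array([.5563,-.0019]); b=np.radians(95.69-90.24)
  line=g-(.1109+.0297)*np.array([-np.sin(b),np.cos(b)])
  print("dead reck",(line-m)@n)
```

```text
dist -0.00017193999117861257 along 0.06554392760403197
dist 0.0004903407452202103 along -0.06420242966195269
dist 0.00045557350352278154 along 0.06623722832218976
dist 0.00101726128845263 along -0.06350960341715792
dead reck 0.0004564694427171036
dead reck 0.000459632122409594
```

Two independent estimates put the line within 1 mm of the edge. I'll settle for a few rows and then hand in.

```bash
python3 -m creep '[[[0,0,0.1,0,0,0,-1],[0,0,0.1,0,0,0,-1],[0,0,0.1,0,0,0,-1],[0,0,0.1,0,0,0,-1],[0,0,0.1,0,0,0,-1],[0,0,0.1,0,0,0,-1]]]'
python3 - <<'E'
from h import *
s=robot.observe(); print(s["tool_pos"],s["tool_rot"],s["contact_force"],s["torque"],abs(s["qvel"]).max())
for c in("side","top"):
    im=robot.read_camera(c)
    for l in("cover","catch_tin","hammer","drift","spray_can"):
        print(c,l,[(round(d["score"],2),w(c,d["centre"]).round(3)) for d in robot.look_for(c,l)[:3]])
    if c=="top":
        cv2.imwrite("pics/top9.png",cv2.resize(im[160:310,280:430,::-1],None,fx=4,fy=4,interpolation=cv2.INTER_CUBIC))
E
```

```text
time: 15.4
tool_pos: [0.5563, -0.0018, 0.113]
tool_rot: [3.138, -0.001, 1.67]
contact_force: [-0.5, 0.8, 7.0]
opening: 0.0259
[ 0.55627071 -0.00184258  0.11303475] [ 3.13755928e+00 -1.40473274e-03  1.67019879e+00] [-0.46849519  0.7681674   6.9610997 ] [-0.26236965  0.77909542 -0.25627952] 0.002338381566580282
side cover [(0.68, array([ 0.435, -0.231,  0.035])), (0.58, array([0.509, 0.369, 0.035]))]
side catch_tin []
side hammer [(0.55, array([0.698, 0.298, 0.025]))]
side drift [(0.72, array([ 0.754, -0.203,  0.013]))]
side spray_can [(0.69, array([0.744, 0.   , 0.111]))]
top cover [(0.93, array([ 0.443, -0.243,  0.041])), (0.7, array([0.509, 0.361, 0.035])), (0.65, array([ 0.368, -0.103,  0.039]))]
top catch_tin []
top hammer [(0.56, array([0.682, 0.28 , 0.025]))]
top drift [(0.69, array([ 0.749, -0.209,  0.01 ])), (0.53, array([ 0.568, -0.204,  0.087]))]
top spray_can [(0.57, array([ 0.736, -0.024,  0.152]))]
```

View pics/top9.png

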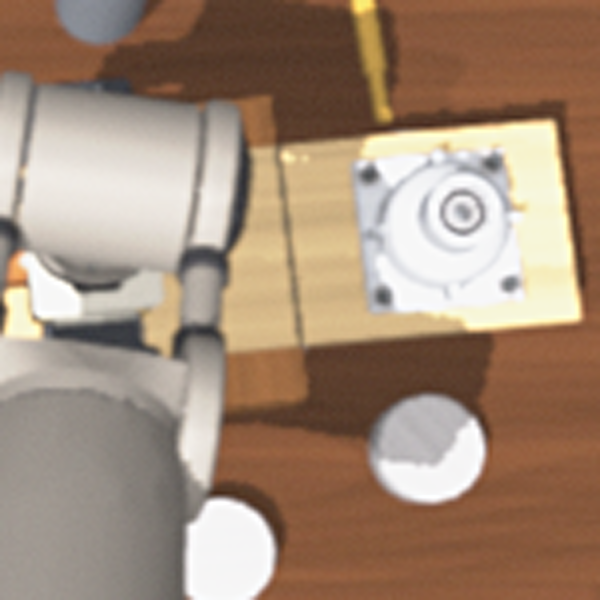

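The picture is unchanged: the line (280,147)–(301,345) lies along the block's edge, (273,97)–(306,403).

```bash
python3 -c "
from cell import robot
print(robot.hand_in())"
```

```text
the job is handed in; nothing more can be done
None
```

I moved the dust cover to the tray and slid the board out to its line. I handed the job in at about 16 s, still holding the grip; the hand-in reports no verdict.

- **Cover:** it lies flat and released in the tray's large compartment at about (0.509, 0.365), within about 4 mm of the centre. Both cameras agree.
- **Line:** the top camera puts both ends within about 1 mm of the block's edge. Dead reckoning from the tool pose gives 0.5 mm. The board is centred on the block to about 1 mm.
- **Hold:** I set the grip to 50 N. The board is pressed down at about 7 N and the arm is still. The tool is within 0.004 rad of vertical; I did not measure the board's tilt directly.
- **Bystanders:** the hammer, drift and spray can read the same as at the start, to within a few mm.
- **Not confirmed:** the networks did not find the catch tin at the end, because the board now hides it. Nothing came near it: the board's underside is about 40 mm above its rim.

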